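# Put a glass plate from the drying rack on the viewing stand

### The job

Draw the glass plate with the red grip strip straight up out of the drying rack, leaving the other two plates in their slots, and lower it onto the ledge of the viewing stand before letting go, so that it leans flat against the slanted light panel and within the panel's width. Then, with the plate standing there on its own, press the green lamp button fully down and let go. Leave the things round about where they are.

Things in the scene. Friction and masses are not known exactly. Their poses are not given: they have to be found in the camera images.
- red_plate_centre (a point): Loose glass plate (mm), 90 wide, 110 tall, 4 thick, about 110 g, upright in a slot of the rack, with a red plastic grip strip (60 long, 10 thick, 16 high, centred on the glass) whose top is the plate's top. Point: the plate's centre, 55 over its lower edge, 47 below the strip's middle. Axes: x square to the glass, y along the width, z to the upper edge. The plate to move. Which slot varies.
- red_plate: The same red-stripped plate as a whole; origin at the middle of its lower edge (55 mm below the centre point), the same axes.
- blue_plate_centre (a point): Loose glass plate (mm), 90 wide, 110 tall, 4 thick, about 110 g, upright in a slot of the rack, with a blue plastic grip strip (60 long, 10 thick, 16 high, centred on the glass) whose top is the plate's top. Point: the plate's centre, 55 over its lower edge, 47 below the strip's middle. Axes: x square to the glass, y along the width, z to the upper edge. Leave alone. Which slot varies.
- yellow_plate_centre (a point): Loose glass plate (mm), 90 wide, 110 tall, 4 thick, about 110 g, upright in a slot of the rack, with a yellow plastic grip strip (60 long, 10 thick, 16 high, centred on the glass) whose top is the plate's top. Point: the plate's centre, 55 over its lower edge, 47 below the strip's middle. Axes: x square to the glass, y along the width, z to the upper edge. Leave alone. Which slot varies.
- rack: Grey drying rack (mm), 150 (its x) by 108 (its y), 60 high, fixed. Origin: centre of the underside. Nine slots along its x, 14 apart; plates stand in those at x = -56, 0 and 56, glass square to x. A slot is 6 wide: two combs hold the outer 11 of the glass's side edges. Slot floor 8, comb tops 60, plate tops 118 over the worktop; a plate comes free after rising 52.
- stand: White viewing stand (mm), 100 (its x) by 212 (its y), fixed. Origin on its underside; front faces its -x (roughly to the robot). At its +y side the light panel, middle at y = 40; at its -y side a 52 mm square block with the lamp button, centred on y = -75, top 50 over the worktop.
- light_panel: Slanted light panel of the stand (sizes in mm), leaning back 20 degrees, 124 wide, 12 thick. Origin: middle of the corner of its front face and the ledge, 26 over the worktop. z up along the face, y along the ledge, x into the panel. Face ends at z = 66, so a seated plate's strip stands free above it. Seated plate: centre at x = -2, y = 0, z = 55, its z along the panel's z; either face may look out.
- ledge (a point): Middle of the ledge's upper face, 9 mm in front of the panel's face. The ledge is 124 wide and 18 deep, square to the panel's face (it slopes down to the panel, so a plate slides back into the corner), with a lip 4 high along its front edge.
- lamp_button_top (a point): Centre of the top of the green lamp button, a round cap of 26 mm diameter on the stand's block, pressed straight down.
- lamp_button (a joint): Travel of the button: 0 released, 0.006 m fully down (about 4 N; springs back).
- timer: White bench timer, 64 x 66 x 19 mm, loose, behind the middle of the work; origin at the centre of its underside. Leave it alone.
- marker_blue: Blue-capped marker, 138 x 13 x 14 mm, loose, lying between rack and stand, along x; origin near its middle. Leave it alone.
Mind the look-alikes: they are no part of the job. Leave any orange look-alike of the part that bears blue_plate_centre alone.

How it is judged:
On the way, in this order (a step that is already met when the one before it is completed fails the run):
1. the red-stripped plate has been drawn up clear of the rack's combs (z of red_plate_centre in the frame of rack above 0.118 m and contact force between the fingers and red_plate above 0.5 N), for 0.1 s.
2. the plate, still held, has been lowered onto the ledge (x of red_plate_centre in the frame of light_panel between -0.032 and 0.006 m and y of red_plate_centre in the frame of light_panel between -0.022 and 0.022 m and z of red_plate_centre in the frame of light_panel between 0.04 and 0.0605 m and contact force between the fingers and red_plate above 0.5 N), for 0.1 s.
3. the plate has been let go and stands on the ledge, flat against the panel (x of red_plate_centre in the frame of light_panel between -0.009 and 0.003 m and y of red_plate_centre in the frame of light_panel between -0.019 and 0.019 m and z of red_plate_centre in the frame of light_panel between 0.05 and 0.06 m and angle between the z axis of red_plate_centre and the z axis of light_panel, either way round below 0.09 rad and angle between the x axis of red_plate_centre and the x axis of light_panel, either way round below 0.15 rad and contact force between the fingers and red_plate below 0.05 N), for 0.2 s.
4. the lamp button is pressed fully down while the plate stands there (value of joint lamp_button above 0.0045 m and x of red_plate_centre in the frame of light_panel between -0.009 and 0.003 m and y of red_plate_centre in the frame of light_panel between -0.019 and 0.019 m and z of red_plate_centre in the frame of light_panel between 0.05 and 0.06 m and angle between the z axis of red_plate_centre and the z axis of light_panel, either way round below 0.09 rad and angle between the x axis of red_plate_centre and the x axis of light_panel, either way round below 0.15 rad), for 0.05 s.
At the end, for the whole second after the job is handed in: The red plate stands released and at rest on the ledge, flat against the panel (about 6 mm and 5 degrees) and within 19 mm of its middle sideways, turned under 8 degrees; the button has been pressed and is up again; the blue and yellow plates stand in their slots (all of step 3 and linear speed of red_plate below 0.02 m/s and value of joint lamp_button below 0.002 m and z of each of blue_plate_centre, yellow_plate_centre in the frame of rack below 0.07 m and angle between each of blue_plate_centre, yellow_plate_centre's own z axis and vertical below 0.12 rad); the robot touches nothing.
It fails at once if the blue or yellow plate is drawn up or taken from its slot (more than 15 mm) (distance of any of blue_plate_centre, yellow_plate_centre from where it was at the start of the episode above 0.015 m).
It fails at once if the timer or the blue marker is shoved more than 25 mm (distance of any of timer, marker_blue from where it was at the start of the episode above 0.025 m).
It also fails if it takes over 48 s, if anything falls off the work surface, if the arm or the gripper's body presses on something with over 40 N, if the wrist force passes 120 N, or if a joint passes its speed limit or range.

### The arm

A 7-joint arm with a two-finger parallel gripper is mounted at the origin on a cart in front of the work surface, level with it; the furniture and walls round the work are solid. World frame = base frame: x ahead of the robot, y to its left, z up, the work surface at z = 0. Lengths are in m, angles in rad, forces in N, time in s.
With the tool pointing down it reaches from about 0.425 to 0.95 m from the base axis. Payload 4.7 kg.
Tool frame: the origin (TCP) lies midway between the tips of the shut fingers; the grasp point (between the pads) lies 19 mm behind it; z points along the fingers, y is the direction in which the jaws open and shut (so a half turn about z gives the same grasp; the last joint's range is limited). The gripper opens to 87 mm and grips with 3 to 60 N. Pads are 19 mm wide; open, the fingers measure 117 mm over their backs; the gripper's body (75 mm by 190 mm) begins 51 mm behind the grasp point.
Start: joints at [1.11, 0.469, -0.049, 1.532, 0.024, 1.141, -0.082], TCP at [0.283, -0.613, 0.223] pointing down, gripper open.
Joint ranges: [-2.59, 2.59], [-0.33, 1.99], [-1.39, 1.29], [0.1, 2.45], [-1.04, 4.18], [0.21, 1.99], [-2.66, 2.66]. Speed limits (rad/s): [2.57, 2.57, 3.14, 3.14, 3.14, 3.14, 3.14].

### API

Orientations are given as a 3x3 rotation matrix whose columns are the frame's x, y, z axes.
In Python, from cell import bot, eyes gives the robot as it stands. The module is installed in compiled form; this text tells all that it offers.
- The arm moves only by the tool servo_tool, never from a script. Its argument "steps" is a list that holds one entry, the list of rows, each a list of 7 numbers: the turn, a rotation vector about the tool's x, y, z in degrees, then the shift along the tool's x, y, z in cm, then the opening, from 0 (shut) to 1 (fully open). A call has 1 to 20 rows; each row shifts and turns the commanded pose from where the row before left it, along the tool's axes as they then stand; what a row does not reach is not made up. A row lasts 1/12 s, in which the tool goes at most 41.7 mm and 7.16 degrees, less where a joint would pass 70% of its speed; a pose out of reach is approached as far as the arm can. A call with a gripper value outside its range is refused whole. The fingers move at their own pace and stop on an object; the grip force is fixed at half the most. Time passes only in rows, so rows that do not move let the fingers close. It gives the time, the measured TCP pose, the force and the opening at its end, in the units of the state.
- bot.read_state(): the state, without advancing time (a new reading comes with each control period).
- eyes.read_camera(name): name is "side" or "top" or "wrist"; returns the picture (400x640x3 uint8, red, green, blue); there is no depth.
- eyes.camera_model(name): a dict with "fovy" (degrees; the focal length in pixels is half the picture's height over the tangent of half this angle, whatever the lens; pixels are square), "cx", "cy" (the principal point, pixels), "extrinsics" (4x4, takes a point from world to camera coordinates); the wrist camera has in their place "mount" (4x4, takes a point from camera to tool coordinates, whose origin is the TCP and whose axes are the flange's). Camera axes: x right, y down, z forward; pixel columns grow to the right and rows downward; lengths in m; the calibration is good to about 2 mm. A picture is of the moment at which its call begins: read the wrist's pose just before it. camera_model takes no time and is no camera call.
- bot.close_job(): hands the job in, once; it reports no verdict.
The state is a dict: "time": time; "joints": joint angles; "dq": joint speeds; "joint_torque": joint torques, N m; "eef_pos": TCP position; "orientation": TCP orientation; "ft_force": force on the tool from outside, world axes, zero at the start; "wrist_torque": the same for the moment, N m; "grip_width": finger opening in m.
Only numpy, scipy, OpenCV 4.12 (cv2) and the standard library are available. Lean on these libraries where they do the work, as an engineer would, in place of code of your own. Each camera call takes 0.05 s, during which the arm holds its last target. There are 200 camera calls.

## Working session

There is one attempt and no reset: what is moved stays moved. The work goes in short steps, Python scripts to look and compute and a tool call to move; the robot and the scene stay as the last step left them, time stands still between calls to the robot, and variables do not carry over. Pictures are saved under pics/ and viewed, about 8 in all and at most 12, crops included, and the job is handed in when it is done.

Besides the shell and the picture viewer there is one more tool, called after "Call:" as a command line: name --argument value ..., lists and objects as JSON in quotes. servo_tool: Moves the arm, as the interface text tells. Its arguments: {"type":"object","properties":{"steps":{"type":"array","items":{"type":"array","items":{"type":"array","items":{"type":"number"}}}}},"required":["steps"]}

```bash
mkdir -p pics
cat > h.py <<'E'
import numpy as np, cv2
from cell import bot, eyes
def model(n,st=None):
    m=eyes.camera_model(n); f=200/np.tan(np.radians(m["fovy"])/2)
    if "extrinsics" in m: E=np.array(m["extrinsics"])
    else:
        T=np.eye(4);T[:3,:3]=st["orientation"];T[:3,3]=st["eef_pos"]; E=np.linalg.inv(T@np.array(m["mount"]))
    return f,m["cx"],m["cy"],E
def proj(M,p):
    f,cx,cy,E=M; q=E[:3,:3]@np.asarray(p)+E[:3,3]; return np.array([cx+f*q[0]/q[2],cy+f*q[1]/q[2]])
def ray(M,uv):
    f,cx,cy,E=M; R=E[:3,:3]; return -R.T@E[:3,3], R.T@np.array([(uv[0]-cx)/f,(uv[1]-cy)/f,1])
def onz(M,uv,z):
    o,d=ray(M,uv); return o+d*(z-o[2])/d[2]
def snap(n,fn):
    im=eyes.read_camera(n); cv2.imwrite("pics/"+fn,im[:,:,::-1]); return im
E
python3 - <<'E'
from h import *
s=bot.read_state();print(s)
for n in("top","side"):
    snap(n,n+"0.png");M=model(n);print(n,M, ray(M,(320,200)))
print(eyes.camera_model("wrist"))
E
```

```text
{'time': 0.0, 'joints': array([ 1.11008441,  0.46942824, -0.04861509,  1.53367983,  0.02408439,
        1.14101204, -0.08228806]), 'dq': array([ 7.78754814e-04, -7.02195788e-05,  2.98628681e-04, -1.13894430e-03,
       -1.65586364e-04,  1.72832671e-04,  1.79350516e-03]), 'joint_torque': array([ 3.32579375e-04, -5.07978916e+01, -8.04900541e-02, -2.36152768e+01,
       -6.13156613e-02,  3.78650206e-02,  1.87133519e-04]), 'eef_pos': array([ 0.2822722 , -0.61248495,  0.22151437]), 'orientation': array([[ 9.08185999e-01,  4.18565952e-01, -8.56875342e-04],
       [ 4.18566826e-01, -9.08184327e-01,  1.74329498e-03],
       [-4.85168330e-05, -1.94189569e-03, -9.99998113e-01]]), 'ft_force': array([ 0.61828724, -0.54247327,  0.35641114]), 'wrist_torque': array([ 0.00927942, -0.01955811, -0.00724259]), 'grip_width': 0.08676837784238424}
top (np.float64(388.15115134839056), 319.5178154541442, 201.49298537420495, array([[-0.01643809, -0.99979635, -0.01170658,  0.06485273],
       [-0.99137797,  0.01781969, -0.12981592,  0.57146508],
       [ 0.12999809,  0.00947172, -0.991469  ,  0.94525028],
   
[... 298 characters left out ...]
[-0.49165894,  0.58364243, -0.64624532,  0.28940308],
       [ 0.40036561, -0.50753527, -0.76296483,  1.14336857],
       [ 0.        ,  0.        ,  0.        ,  1.        ]])) (array([0.06071672, 0.71975199, 1.05165784]), array([ 0.40858215, -0.490027  , -0.77029995]))
{'fovy': 63.77367346673089, 'cx': 319.8295692740052, 'cy': 201.5251099377343, 'mount': array([[-1.21526449e-03, -9.53427213e-01, -3.01620742e-01,
         8.21837792e-02],
       [ 9.99999259e-01, -1.13509062e-03, -4.41074797e-04,
         3.37515098e-04],
       [ 7.81658404e-05, -3.01621055e-01,  9.53427886e-01,
        -1.62416979e-01],
       [ 0.00000000e+00,  0.00000000e+00,  0.00000000e+00,
         1.00000000e+00]])}
```

View pics/top0.png

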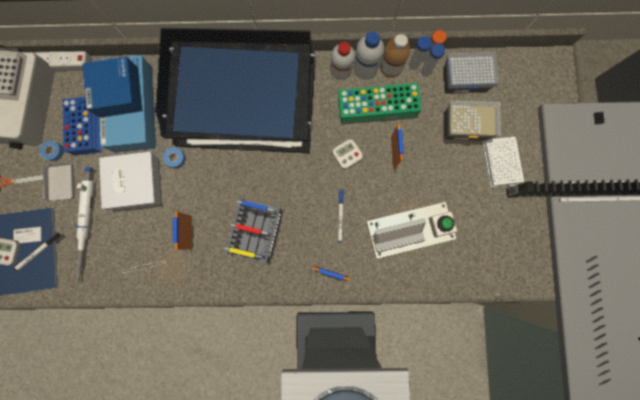

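View pics/side0.png

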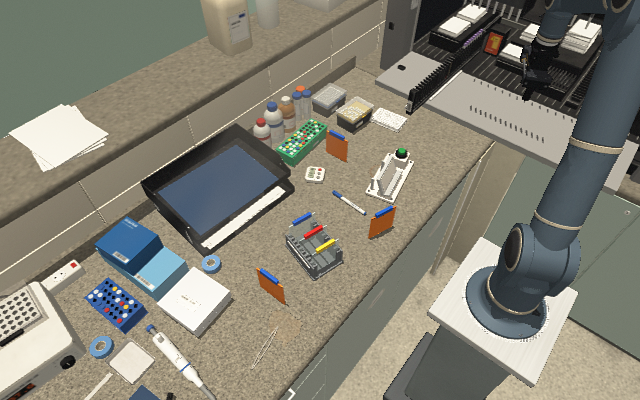

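Candidates: strips in the rack, with red at top (250,230), blue at (255,205) and yellow at (241,253). The orange look-alikes with blue strips are at (400,143), (331,273) and (178,230). I choose the red one, in the middle slot. Next, a close crop of it.

Run:
```python
import cv2,numpy as np
t=cv2.imread("pics/top0.png");s=cv2.imread("pics/side0.png")
c=lambda im,x,y,w,h:cv2.resize(im[y:y+h,x:x+w],(400,300),interpolation=cv2.INTER_CUBIC)
a=np.vstack([np.hstack([c(t,214,190,80,60),c(t,359,185,104,78-0)]),np.hstack([c(s,270,200,80,80-20),c(s,355,140,80,60)])])
cv2.imwrite("pics/crops.png",a)
```

```text
(no output)
```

View pics/crops.png

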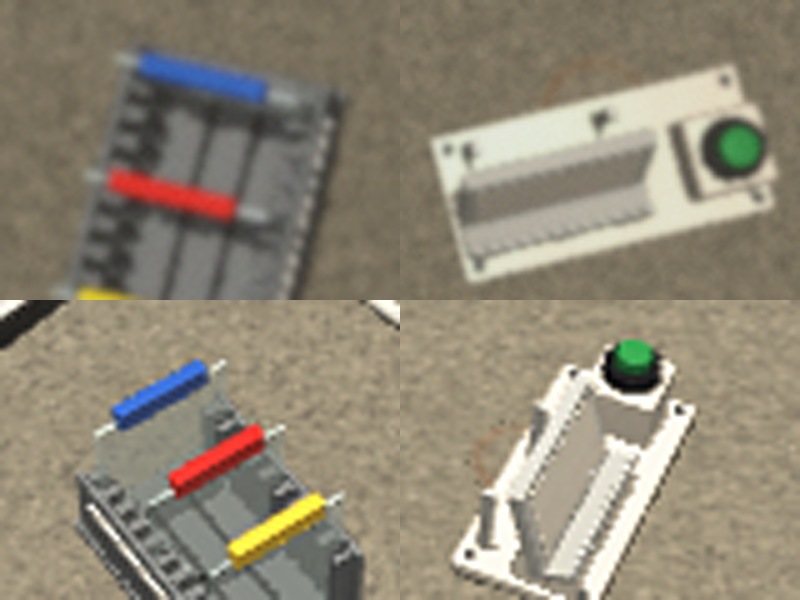

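The crop shows the red strip on the plate in the middle slot, the panel face towards the robot, and the green button at the right (-y) end of the stand. I'll get coarse world poses from these.

Run:
```python
from h import *
M=model("top");S=model("side")
P=lambda uv,z:onz(M,uv,z)[:2].round(4)
def crop(x,y): return (359+(x-400)*.26,185+y*.26)
a=onz(M,(214+107/5,190+183/5),.118);b=onz(M,(214+236/5,190+210/5),.118)
for p in(a,b):print(p, proj(S,p))
m=(a+b)/2;d=(b-a);print("strip mid",m,"len",np.linalg.norm(d),"ang",np.degrees(np.arctan2(d[1],d[0])))
for im,n,MM in((cv2.imread("pics/top0.png"),"t",M),(cv2.imread("pics/side0.png"),"s",S)):
    k=(im[:,:,2]>150)&(im[:,:,1]<70)&(im[:,:,0]<70);k=k.astype(np.uint8)
    nn,l,st,c=cv2.connectedComponentsWithStats(k)
    for i in range(1,nn):
        if st[i,4]>15:print(n,st[i],c[i],onz(MM,c[i],.112))
C=[P(crop(*q),.005) for q in((432,140),(730,65),(773,207),(470,283))]
print("base",C,[np.linalg.norm(C[i]-C[(i+1)%4]) for i in range(4)])
for i in(0,2):
    e=(C[1]-C[0]) if i==0 else (C[2]-C[3]);print(np.degrees(np.arctan2(e[1],e[0])))
# button triangulate
u=crop(738,148);v=(355+(632-400)/5,140+(352-300)/5)
o1,d1=ray(M,u);o2,d2=ray(S,v);t=np.linalg.lstsq(np.c_[d1,-d2],o2-o1,rcond=None)[0]
print("button",o1+d1*t[0],o2+d2*t[1])
```

```text
[0.50697307 0.24947817 0.118     ] [304.5304483  235.81421923]
[0.4935021  0.18974823 0.118     ] [322.43372823 224.75885693]
strip mid [0.50023758 0.2196132  0.118     ] len 0.06123016606333331 ang -102.7093539837171
t [340  44   9   8  55] [344.16363636  47.34545455] [ 0.94486779 -0.0127526   0.112     ]
t [236 225  25   8  90] [247.84444444 228.57777778] [0.50229614 0.22181413 0.112     ]
s [304 225  18  12  61] [312.86885246 230.59016393] [0.50376487 0.21859219 0.112     ]
base [array([ 0.5224, -0.0679]), array([ 0.5698, -0.2712]), array([ 0.4736, -0.2943]), array([ 0.4266, -0.0901])] [np.float64(0.20875260477416802), np.float64(0.0989345743408238), np.float64(0.20953911329391467), np.float64(0.098338598729085)]
-76.8757782404796
-77.0381751801866
button [ 0.50901284 -0.25258397  0.07037085] [ 0.51000164 -0.25201203  0.0702572 ]
```

Call:
servo_tool --steps '[[[0, 0, 0, 2.2, -1.9, -0.5, 0.4], [0, 0, 0, 2.2, -1.9, -0.5, 0.4], [0, 0, 0, 2.2, -1.9, -0.5, 0.4], [0, 0, 0, 2.2, -1.9, -0.5, 0.4], [0, 0, 0, 2.2, -1.9, -0.5, 0.4], [0, 0, 0, 2.2, -1.9, -0.5, 0.4], [0, 0, 0, 2.2, -1.9, -0.5, 0.4], [0, 0, 0, 2.2, -1.9, -0.5, 0.4], [0, 0, 0, 2.2, -1.9, -0.5, 0.4], [0, 0, 0, 2.2, -1.9, -0.5, 0.4], [0, 0, 0, 2.2, -1.9, -0.5, 0.4], [0, 0, 0, 2.2, -1.9, -0.5, 0.4], [0, 0, 0, 2.2, -1.9, -0.5, 0.4], [0, 0, 0, 2.2, -1.9, -0.5, 0.4], [0, 0, 0, 2.2, -1.9, -0.5, 0.4]]]'

```text
time: 1.35
eef_pos: [0.463, -0.2146, 0.2975]
orientation: [[0.908, 0.418, -0.001], [0.418, -0.908, 0.0], [-0.0, -0.0, -1.0]]
ft_force: [1.6, -0.9, 0.5]
grip_width: 0.035
```

Run:
```python
from h import *
s=bot.read_state();print(s["time"],s["joints"].round(3),s["eef_pos"],s["orientation"].round(3),s["grip_width"])
np.savez("pics/w1",R=s["orientation"],p=s["eef_pos"])
snap("wrist","w1.png")
```

```text
1.35 [ 0.598  0.152 -0.278  1.803  0.045  1.193 -0.833] [ 0.46302816 -0.21460986  0.29752479] [[ 0.908  0.418 -0.001]
 [ 0.418 -0.908  0.   ]
 [-0.    -0.    -1.   ]] 0.0350439283786839
```

View pics/w1.png

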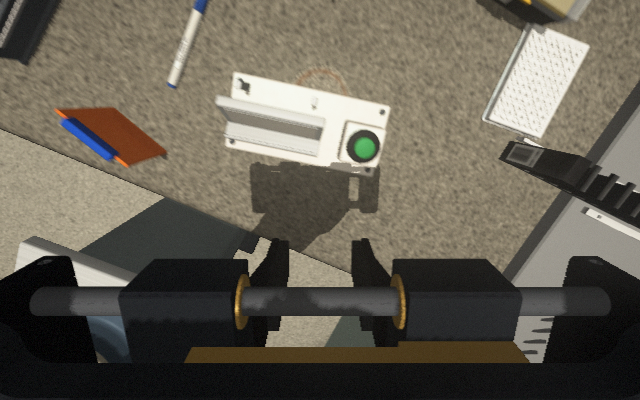

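Stand at (220-390, 70-178), button (364,147), and the orange look-alike at (110,135). I'll enlarge the stand.

Run:
```python
import cv2
t=cv2.imread("pics/w1.png")
cv2.imwrite("pics/w1c.png",cv2.resize(t[65:185,210:400],(760,480),interpolation=cv2.INTER_CUBIC))
```

```text
(no output)
```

View pics/w1c.png

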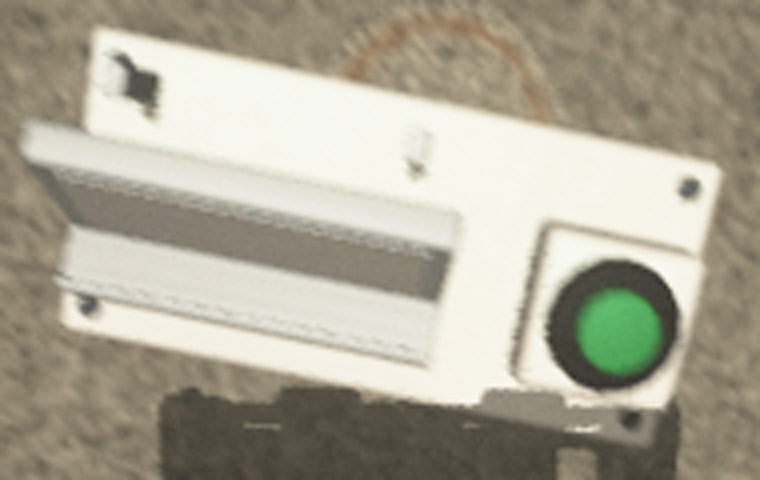

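```bash
cat > fit.py <<'E'
from h import *
from scipy.optimize import least_squares
w=np.load("pics/w1.npz");W=model("wrist",dict(orientation=w["R"],eef_pos=w["p"]));T=model("top");S=model("side")
c=lambda x,y:np.array([210+x/4,65+y/4])
tc=lambda x,y:np.array([359+(x-400)*.26,185+y*.26])
sc=lambda x,y:np.array([355+(x-400)/5,140+(y-300)/5])
s20,c20=np.sin(np.radians(20)),np.cos(np.radians(20))
def pts(q):
    X0,h,bx,bz=q
    return dict(fl=(.05,.106,h),fr=(.05,-.106,h),nl=(-.05,.106,h),nr=(-.05,-.106,h),
      tl=(X0+.066*s20,.102,.026+.066*c20),tr=(X0+.066*s20,-.022,.026+.066*c20),
      bl=(X0,.102,.026),br=(X0,-.022,.026),b=(bx,-.075,bz))
O=[(W,k,c(*v)) for k,v in dict(fl=(95,28),fr=(722,168),nl=(62,325),nr=(650,445),tl=(40,165),tr=(453,250),bl=(73,228),br=(437,300),b=(619,332)).items()]
O+=[(T,k,tc(*v)) for k,v in dict(fl=(432,140),fr=(730,65),nr=(773,207),nl=(470,283),b=(738,148)).items()]
O+=[(S,'b',sc(632,352))]
def world(q,p):
    x,y,a=q; p=np.asarray(p);return np.array([x+np.cos(a)*p[0]-np.sin(a)*p[1],y+np.sin(a)*p[0]+np.cos(a)*p[1],p[2]])
def res(v,sel=None):
    P=pts(v[3:]);return np.concatenate([(proj(M,world(v[:3],P[k]))-uv)*(1/321 if M is W else 1/388*2) for M,k,uv in O if sel is None or M is sel])*400
v0=[.5,-.18,.23,0,.005,0,.07]
r=least_squares(res,v0,loss="soft_l1")
if __name__=="__main__":
    print(r.x.round(4),np.degrees(r.x[2]));print(res(r.x).reshape(-1,2).round(2))
    P=pts(r.x[3:]);print("button",world(r.x[:3],P["b"]),"panel org",world(r.x[:3],(r.x[3],.04,.026)))
    r2=least_squares(lambda v:res(v,W),v0);print(r2.x.round(4))
E
python3 fit.py
```

```text
[ 0.4978 -0.1788  0.2291 -0.0128  0.0075 -0.0053  0.0693] 13.126939501332169
[[ 0.69 -0.01]
 [ 0.41 -1.49]
 [ 0.18  1.14]
 [-0.12  0.62]
 [-6.17 -1.47]
 [ 1.65  0.58]
 [-0.36 -0.13]
 [ 1.54  1.24]
 [-0.11  0.09]
 [-2.7  -0.13]
 [ 0.17 -0.86]
 [-0.02  0.23]
 [-2.22  1.29]
 [ 0.07 -0.53]
 [ 0.4   0.19]]
button [ 0.50970661 -0.25305491  0.06925432] panel org [ 0.47626813 -0.1427672   0.026     ]
[ 0.4979 -0.1792  0.2272 -0.0128  0.0073 -0.0052  0.0674]
```

Call:
servo_tool --steps '[[[0, 0, -5.26, 0, 0, 0, 0.4], [0, 0, -5.26, 0, 0, 0, 0.4], [0, 0, -5.26, 0, 0, 0, 0.4], [0, 0, -5.26, 0, 0, 0, 0.4], [0, 0, -5.26, 0, 0, 0, 0.4], [0, 0, -5.26, 0, 0, 0, 0.4], [0, 0, -5.26, 0, 0, 0, 0.4], [0, 0, -5.26, 0, 0, 0, 0.4], [0, 0, -5.26, 0, 0, 0, 0.4], [0, 0, -5.26, 0, 0, 0, 0.4]]]'

```text
time: 2.23
eef_pos: [0.4626, -0.2162, 0.2971]
orientation: [[0.215, 0.977, -0.001], [0.977, -0.215, 0.0], [0.0, -0.001, -1.0]]
ft_force: [0.0, 0.4, 0.5]
grip_width: 0.0347
```

Call:
servo_tool --steps '[[[0, 0, 0, 2.88, -0.4, 0.25, 0.4], [0, 0, 0, 2.88, -0.4, 0.25, 0.4], [0, 0, 0, 2.88, -0.4, 0.25, 0.4], [0, 0, 0, 2.88, -0.4, 0.25, 0.4], [0, 0, 0, 2.88, -0.4, 0.25, 0.4], [0, 0, 0, 2.88, -0.4, 0.25, 0.4], [0, 0, 0, 2.88, -0.4, 0.25, 0.4], [0, 0, 0, 2.88, -0.4, 0.25, 0.4], [0, 0, 0, 2.88, -0.4, 0.25, 0.4], [0, 0, 0, 2.88, -0.4, 0.25, 0.4], [0, 0, 0, 2.88, -0.4, 0.25, 0.4], [0, 0, 0, 2.88, -0.4, 0.25, 0.4], [0, 0, 0, 2.88, -0.4, 0.25, 0.4], [0, 0, 0, 2.88, -0.4, 0.25, 0.4], [0, 0, 0, 2.88, -0.4, 0.25, 0.4], [0, 0, 0, 0, 0, 0, 0.4]]]'

```text
time: 3.57
eef_pos: [0.4976, 0.2249, 0.2595]
orientation: [[0.211, 0.978, -0.001], [0.978, -0.211, 0.004], [0.004, -0.002, -1.0]]
ft_force: [-0.1, -0.6, -0.6]
grip_width: 0.0348
```

Run:
```python
from h import *
s=bot.read_state();print(s["time"],s["joints"].round(3),s["eef_pos"],s["orientation"].round(3),s["grip_width"])
np.savez("pics/w2",R=s["orientation"],p=s["eef_pos"])
im=snap("wrist","w2.png")
M=model("wrist",s)
c=proj(M,(.501,.22,.118));print(c)
x,y=(c-[100,75]).astype(int);x=max(x,0);y=max(y,0);print(x,y)
cv2.imwrite("pics/w2c.png",cv2.resize(im[y:y+150,x:x+200,::-1],(800,600),interpolation=cv2.INTER_CUBIC))
```

```text
3.5667 [ 0.041  0.294 -0.665  1.766  0.192  1.147 -0.895] [0.49756757 0.22492731 0.25952995] [[ 0.211  0.978 -0.001]
 [ 0.978 -0.211  0.004]
 [ 0.004 -0.002 -1.   ]] 0.034840204725429216
[325.49808911 192.70965505]
225 117
```

View pics/w2c.png

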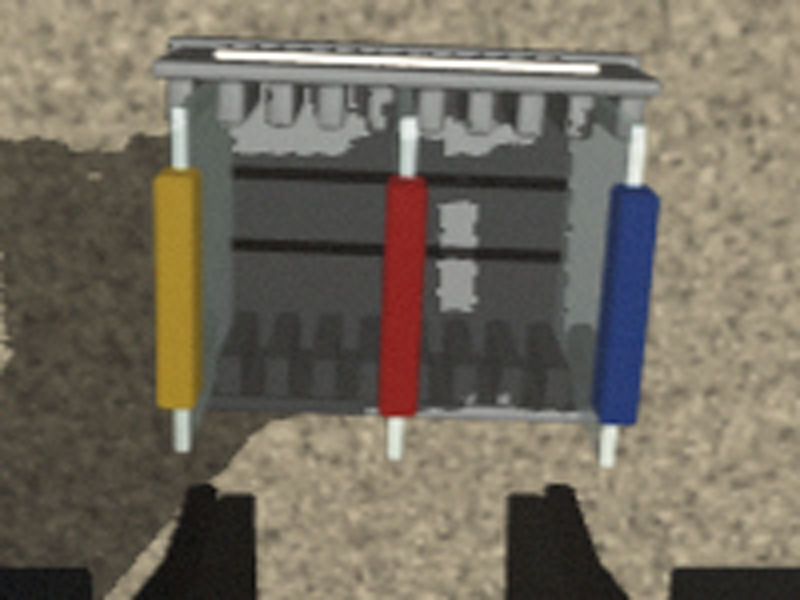

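The red strip runs from (407,178) to (399,415) in the crop; yellow is to its left and blue to its right.

Run:
```python
from h import *
w=np.load("pics/w2.npz");W=model("wrist",dict(orientation=w["R"],eef_pos=w["p"]))
g=lambda x,y:onz(W,(225+x/4,117+y/4),.118)
for A,B in(((408,178),(399.5,414)),((179,170),(179,408)),((636,186),(617,423))):
    a=g(*A);b=g(*B);d=a-b;m=(a+b)/2
    print("mid",m.round(4),"len",np.linalg.norm(d).round(4),"yaw",np.degrees(np.arctan2(d[1],d[0])).round(2))
    t=w["R"].T@(m-w["p"]);print(" tool shift cm",(t*100).round(2))
```

```text
mid [0.5016 0.2208 0.118 ] len 0.0601 yaw 76.1
 tool shift cm [-0.38  0.51 14.15]
mid [0.4481 0.2342 0.118 ] len 0.0605 yaw 75.11
 tool shift cm [-0.2  -5.   14.16]
mid [0.5546 0.2071 0.118 ] len 0.0606 yaw 76.62
 tool shift cm [-0.6   5.99 14.14]
```

Call:
servo_tool --steps '[[[-0.1, -0.2, 2.1, -0.38, 0.51, 1.0, 0.4], [0, 0, 0, 0, 0, 2.0, 0.4], [0, 0, 0, 0, 0, 2.0, 0.4], [0, 0, 0, 0, 0, 2.0, 0.4], [0, 0, 0, 0, 0, 0, 0.4], [0, 0, 0, 0, 0, 0, 0.4]]]'

```text
time: 4.12
eef_pos: [0.503, 0.212, 0.1894]
orientation: [[0.256, 0.967, -0.001], [0.967, -0.256, -0.005], [-0.005, 0.0, -1.0]]
ft_force: [0.5, -1.0, -0.2]
grip_width: 0.0351
```

```bash
cat > mv.py <<'E'
import sys
from h import *
from scipy.spatial.transform import Rotation as Ro
def to(p,R):
    s=bot.read_state();C=s["orientation"]
    print("t",s["time"],"pos",s["eef_pos"].round(4),"q",s["joints"].round(2),"F",s["ft_force"].round(1),"g",s["grip_width"])
    print("shift cm",(100*C.T@(np.array(p)-s["eef_pos"])).round(2),"rot deg",np.degrees(Ro.from_matrix(C.T@R).as_rotvec()).round(2))
def down(yaw):
    a=np.radians(yaw);return np.array([[np.cos(a),np.sin(a),0],[np.sin(a),-np.cos(a),0],[0,0,-1.]])
E
python3 -c "
from mv import *
to((.5015,.2207,.091),down(75.8))"
```

```text
t 4.1167 pos [0.503  0.212  0.1894] q [ 0.02  0.36 -0.63  1.85  0.25  1.01 -0.97] F [ 0.5 -1.  -0.2] g 0.03508188661394167
shift cm [ 0.86 -0.37  9.83] rot deg [ 0.01  0.31 -0.63]
```

Call:
servo_tool --steps '[[[0, 0.3, -0.6, 0.86, -0.37, 1.5, 0.4], [0, 0, 0, 0, 0, 1.5, 0.4], [0, 0, 0, 0, 0, 1.0, 0.4], [0, 0, 0, 0, 0, 0, 0.4], [0, 0, 0, 0, 0, 0, 0.4], [0, 0, 0, 0, 0, 0, 0.4]]]'

```text
time: 4.62
eef_pos: [0.5028, 0.2228, 0.1511]
orientation: [[0.245, 0.969, 0.004], [0.969, -0.245, 0.002], [0.003, 0.003, -1.0]]
ft_force: [-0.0, -0.1, -0.1]
grip_width: 0.0344
```

```bash
python3 -c "
from mv import *
s=bot.read_state();print(s['dq'].round(3))
to((.5015,.2207,.091),down(75.8))
im=snap('wrist','w3.png');M=model('wrist',s)
hsv=cv2.cvtColor(im,cv2.COLOR_RGB2HSV)
k=(((hsv[...,0]<8)|(hsv[...,0]>172))&(hsv[...,1]>150)&(hsv[...,2]>60)).astype(np.uint8)
n,l,st,c=cv2.connectedComponentsWithStats(k);i=1+st[1:,4].argmax();print(st[i],c[i])
for p in((.5015,.2207,.118),):print(proj(M,p))
a=np.radians(75.8);u=np.array([np.cos(a),np.sin(a),0])*.03;v=np.array([np.sin(a),-np.cos(a),0])*.005;m=np.array([.5015,.2207,.118])
for q in(m+u+v,m+u-v,m-u-v,m-u+v):
  cv2.circle(im,tuple(int(round(z)) for z in proj(M,q)),2,(0,255,0),-1)
cv2.imwrite('pics/w3c.png',im[:,:,::-1])
"
```

```text
[-0.001 -0.004 -0.003 -0.002  0.    -0.003 -0.003]
t 4.6167 pos [0.5028 0.2228 0.1511] q [-0.01  0.41 -0.62  1.89  0.29  0.93 -1.01] F [-0.  -0.1 -0.1] g 0.03441309178800978
shift cm [-0.25 -0.09  6.01] rot deg [ 0.19 -0.16  0.01]
[ 311  187   16   88 1256] [318.70780255 230.16321656]
[319.73693762 234.74502178]
```

View pics/w3c.png

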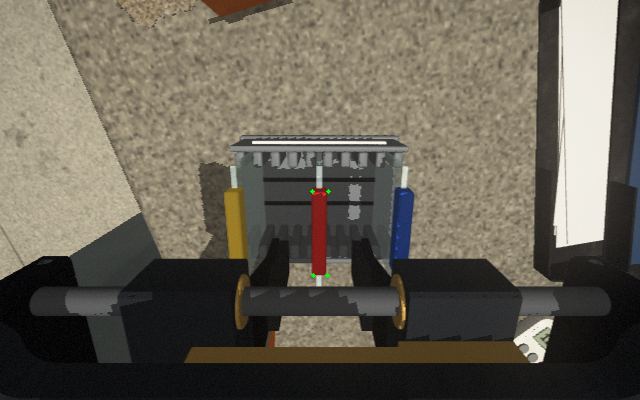

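The projected corners land on the red strip to within 1-2 px, so I descend and grip.

Call:
servo_tool --steps '[[[0.2, -0.2, 0, -0.1, -0.1, 1.5, 0.4], [0, 0, 0, 0, 0, 1.5, 0.4], [0, 0, 0, 0, 0, 1.5, 0.4], [0, 0, 0, 0, 0, 1.5, 0.4], [0, 0, 0, 0, 0, 0, 0.4], [0, 0, 0, 0, 0, 0, 0.4], [0, 0, 0, 0, 0, 0, 0.4]]]'

```text
time: 5.25
eef_pos: [0.5011, 0.2223, 0.0905]
orientation: [[0.245, 0.97, -0.001], [0.97, -0.245, -0.001], [-0.001, -0.001, -1.0]]
ft_force: [-0.9, 0.4, 0.6]
grip_width: 0.0346
```

```bash
python3 -c "
from mv import *
to((.5015,.2215,.091),down(75.8))"
```

```text
t 5.25 pos [0.5011 0.2223 0.0905] q [-0.05  0.49 -0.58  1.94  0.36  0.82 -1.07] F [-0.9  0.4  0.6] g 0.034612067140954966
shift cm [-0.07  0.06 -0.05] rot deg [-0.06  0.06  0.05]
```

Call:
servo_tool --steps '[[[0, 0, 0, 0, 0.06, 0, 0.2], [0, 0, 0, 0, 0, 0, 0.0], [0, 0, 0, 0, 0, 0, 0.0], [0, 0, 0, 0, 0, 0, 0.0], [0, 0, 0, 0, 0, 0, 0.0], [0, 0, 0, 0, 0, 0, 0.0], [0, 0, 0, 0, 0, 0, 0.0], [0, 0, 0, 0, 0, 0, 0.0]]]'

```text
time: 5.92
eef_pos: [0.5016, 0.2218, 0.0903]
orientation: [[0.245, 0.97, -0.001], [0.97, -0.245, -0.001], [-0.002, -0.001, -1.0]]
ft_force: [-0.2, 0.1, 2.8]
grip_width: 0.0095
```

Call:
servo_tool --steps '[[[0, 0, 0, 0, 0, -0.5, 0], [0, 0, 0, 0, 0, -0.8, 0], [0, 0, 0, 0, 0, -0.8, 0], [0, 0, 0, 0, 0, -0.8, 0], [0, 0, 0, 0, 0, -0.8, 0], [0, 0, 0, 0, 0, -0.8, 0], [0, 0, 0, 0, 0, -0.8, 0], [0, 0, 0, 0, 0, -0.8, 0], [0, 0, 0, 0, 0, -1.5, 0], [0, 0, 0, 0, 0, -1.5, 0], [0, 0, 0, 0, 0, -1.5, 0], [0, 0, 0, 0, 0, -1.5, 0], [0, 0, 0, 0, 0, -1.5, 0], [0, 0, 0, 0, 0, -0.5, 0], [0, 0, 0, 0, 0, 0, 0], [0, 0, 0, 0, 0, 0, 0]]]'

```text
time: 7.25
eef_pos: [0.5014, 0.2218, 0.2308]
orientation: [[0.245, 0.97, -0.002], [0.97, -0.245, -0.002], [-0.002, -0.002, -1.0]]
ft_force: [0.2, 0.3, -0.4]
grip_width: 0.0098
```

Run:
```python
from mv import *
import fit
s=bot.read_state();im=snap('wrist','w4.png');t=snap('side','s4.png')
# target pose
a=fit.r.x[2];xs=np.array([np.cos(a),np.sin(a),0]);ys=np.array([-np.sin(a),np.cos(a),0]);k=np.array([0,0,1.])
zp=fit.s20*xs+fit.c20*k;xp=fit.c20*xs-fit.s20*k;O=fit.world(fit.r.x[:3],(fit.r.x[3],.04,.026))
R=np.c_[ys,xp,-zp];print("det",np.linalg.det(R));np.savez("tgt",R=R,O=O,xp=xp,ys=ys,zp=zp)
to((.3,0,.3),R)
for up in(0,.08):print(O-.004*xp+(.083+up)*zp)
cv2.imwrite("pics/c4.png",np.vstack([cv2.resize(im[130:330,180:460,::-1],(560,400)),cv2.resize(t[150:290,240:436,::-1],(560,400))])[:, :][::1][:800][:800] if 0 else np.hstack([cv2.resize(im[130:330,180:460,::-1],(400,286)),cv2.resize(t[130:273,240:440,::-1],(400,286))]))
```

```text
det 0.9999999999999999
t 7.35 pos [0.501  0.2216 0.23  ] q [ 0.03  0.32 -0.65  1.8   0.22  1.1  -0.94] F [-1.   0.  -0.7] g 0.00977964445643647
shift cm [-26.42 -14.09  -6.88] rot deg [ 19.4   -4.63 -27.  ]
[ 0.50007532 -0.13633861  0.10536257]
[ 0.52672419 -0.13013413  0.18053798]
```

View pics/c4.png

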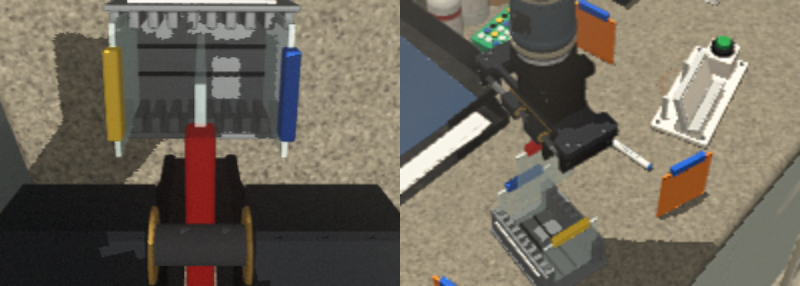

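The red plate is held clear, and blue and yellow are still in their slots. Carrying it over to the stand.

Call:
servo_tool --steps '[[[0, 0, 0, -1.2, 0.42, 0, 0], [0, 0, 0, -2.37, 0.836, 0, 0], [0, 0, 0, -2.37, 0.836, 0, 0], [0, 0, 0, -2.37, 0.836, 0, 0], [0, 0, 0, -2.37, 0.836, 0, 0], [0, 0, 0, -2.37, 0.836, 0, 0], [0, 0, 0, -2.37, 0.836, 0, 0], [0, 0, 0, -2.37, 0.836, 0, 0], [0, 0, 0, -2.37, 0.836, 0, 0], [0, 0, 0, -2.37, 0.836, 0, 0], [0, 0, 0, -2.37, 0.836, 0, 0], [0, 0, 0, -2.37, 0.836, 0, 0], [0, 0, 0, -2.37, 0.836, 0, 0], [0, 0, 0, -2.37, 0.836, 0, 0], [0, 0, 0, -1.2, 0.42, 0, 0], [0, 0, 0, 0, 0, 0, 0]]]'

```text
time: 8.68
eef_pos: [0.5333, -0.1323, 0.2302]
orientation: [[0.25, 0.968, -0.004], [0.968, -0.25, -0.002], [-0.003, -0.003, -1.0]]
ft_force: [0.3, 0.6, -1.4]
grip_width: 0.0096
```

Call:
servo_tool --steps '[[[2.0, -0.47, -2.7, 0, 0, 0, 0], [2.0, -0.47, -2.7, 0, 0, 0, 0], [2.0, -0.47, -2.7, 0, 0, 0, 0], [2.0, -0.47, -2.7, 0, 0, 0, 0], [2.0, -0.47, -2.7, 0, 0, 0, 0], [2.0, -0.47, -2.7, 0, 0, 0, 0], [2.0, -0.47, -2.7, 0, 0, 0, 0], [2.0, -0.47, -2.7, 0, 0, 0, 0], [2.0, -0.47, -2.7, 0, 0, 0, 0], [1.4, -0.4, -2.7, 0, 0, 0, 0], [0, 0, 0, 0, 0, 0, 0], [0, 0, 0, 0, 0, 0, 0]]]'

```text
time: 9.68
eef_pos: [0.534, -0.1267, 0.2308]
orientation: [[-0.228, 0.915, -0.332], [0.974, 0.215, -0.074], [0.004, -0.34, -0.94]]
ft_force: [-0.3, -0.5, -1.0]
grip_width: 0.0095
```

```bash
cat >> mv.py <<'E'
def pan(x,y,z):
    t=np.load("tgt.npz");s=bot.read_state();d=s["eef_pos"]-t["O"]
    print("now panel mm",[(1000*d@t[k]).round(1) for k in("xp","ys","zp")])
    to(t["O"]+x*t["xp"]+y*t["ys"]+z*t["zp"],t["R"])
E
python3 -c "
from mv import *
pan(-.012,0,.203)"
```

```text
now panel mm [np.float64(-13.8), np.float64(1.7), np.float64(212.9)]
t 9.6833 pos [ 0.534  -0.1267  0.2308] q [ 0.48  0.49 -0.54  1.59  0.3   1.48  0.09] F [-0.3 -0.5 -1. ] g 0.009497499147502227
shift cm [-0.17  0.18  0.99] rot deg [ 0.13 -0.19  0.13]
```

Call:
servo_tool --steps '[[[0.1, -0.2, 0.1, -0.17, 0.15, 1.0, 0], [0, 0, 0, 0, 0, 1.5, 0], [0, 0, 0, 0, 0, 1.5, 0], [0, 0, 0, 0, 0, 1.5, 0], [0, 0, 0, 0, 0, 1.5, 0], [0, 0, 0, 0, 0, 1.5, 0], [0, 0, 0, 0, 0, 1.5, 0], [0, 0, 0, 0, 0, 0.8, 0], [0, 0, 0, 0, 0, 0, 0], [0, 0, 0, 0, 0, 0, 0], [0, 0, 0, 0, 0, 0, 0]]]'

```text
time: 10.6
eef_pos: [0.5005, -0.1383, 0.1301]
orientation: [[-0.226, 0.916, -0.331], [0.974, 0.212, -0.078], [-0.002, -0.34, -0.94]]
ft_force: [0.4, 0.5, -0.6]
grip_width: 0.0095
```

Run:
```python
from mv import *
pan(-.009,0,.085)
t=snap('top','t5.png');s=snap('side','s5.png');w=snap('wrist','w5.png')
f=lambda im:cv2.resize(im[:,:,::-1],(400,300),interpolation=cv2.INTER_CUBIC)
cv2.imwrite("pics/c5.png",np.vstack([np.hstack([f(t[175:275,350:483]),f(s[120:220,340:473])]),np.hstack([f(w[60:360,120:520]),f(w[150:300,220:420])])]))
```

```text
now panel mm [np.float64(-12.5), np.float64(-2.0), np.float64(106.2)]
t 10.6 pos [ 0.5005 -0.1383  0.1301] q [ 0.5   0.54 -0.52  1.77  0.35  1.27  0.05] F [ 0.4  0.5 -0.6] g 0.0094775693524274
shift cm [0.2  0.35 2.12] rot deg [ 0.12  0.08 -0.09]
```

View pics/c5.png

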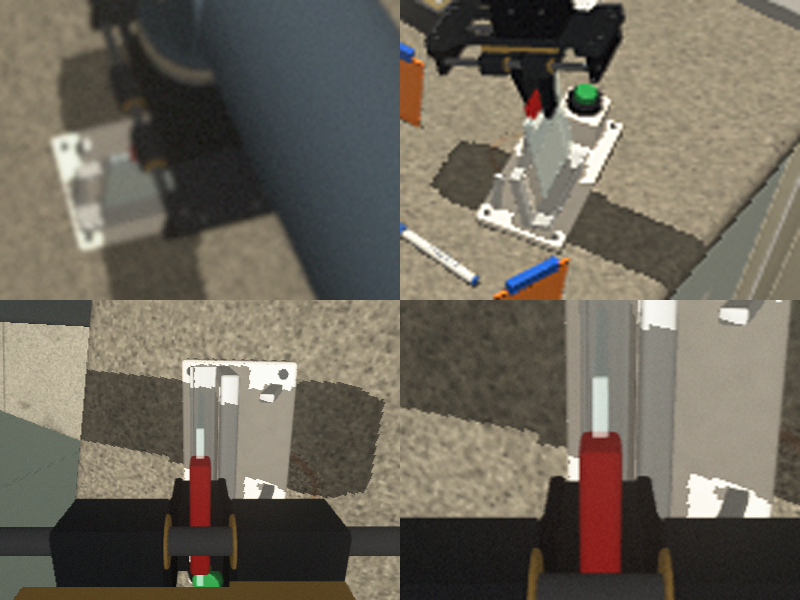

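The plate hangs just in front of the panel face, over the ledge and parallel to it. Next I lower to about 3 mm above contact and check.

Call:
servo_tool --steps '[[[0.1, 0.1, -0.1, 0.2, 0.3, 0.5, 0], [0, 0, 0, 0, 0, 0.6, 0], [0, 0, 0, 0, 0, 0.6, 0], [0, 0, 0, 0, 0, 0, 0], [0, 0, 0, 0, 0, 0, 0], [0, 0, 0, 0, 0, 0, 0]]]'

```text
time: 11.25
eef_pos: [0.4963, -0.1372, 0.1123]
orientation: [[-0.227, 0.915, -0.335], [0.974, 0.213, -0.077], [0.001, -0.343, -0.939]]
ft_force: [-0.2, 0.0, -1.5]
grip_width: 0.0096
```

```bash
python3 -c "
from mv import *
pan(-.004,0,.084)"
```

```text
now panel mm [np.float64(-10.0), np.float64(0.0), np.float64(88.2)]
t 11.25 pos [ 0.4963 -0.1372  0.1123] q [ 0.49  0.56 -0.52  1.79  0.36  1.24  0.04] F [-0.2  0.  -1.5] g 0.009614909201051378
shift cm [-0.    0.6   0.42] rot deg [-0.09 -0.06  0.03]
```

Call:
servo_tool --steps '[[[0, 0, 0, 0, 0.3, 0, 0], [0, 0, 0, 0, 0.3, 0.2, 0], [0, 0, 0, 0, 0, 0.2, 0], [0, 0, 0, 0, 0, 0, 0], [0, 0, 0, 0, 0, 0, 0]]]'

```text
time: 11.67
eef_pos: [0.5003, -0.1361, 0.1064]
orientation: [[-0.227, 0.914, -0.335], [0.974, 0.214, -0.077], [0.001, -0.344, -0.939]]
ft_force: [0.1, 0.3, -0.5]
grip_width: 0.0098
```

Call:
servo_tool --steps '[[[0, 0, 0, 0, 0, 0.1, 0], [0, 0, 0, 0, 0, 0.1, 0], [0, 0, 0, 0, 0, 0, 0], [0, 0, 0, 0, 0, 0, 0]]]'

```text
time: 12.0
eef_pos: [0.4999, -0.1362, 0.1049]
orientation: [[-0.227, 0.915, -0.334], [0.974, 0.214, -0.077], [0.001, -0.343, -0.939]]
ft_force: [0.6, 1.6, 0.7]
grip_width: 0.0098
```

```bash
python3 -c "
from mv import *
pan(-.002,0,.0823)"
```

```text
now panel mm [np.float64(-3.9), np.float64(0.2), np.float64(82.5)]
t 12.0 pos [ 0.4999 -0.1362  0.1049] q [ 0.49  0.57 -0.51  1.78  0.37  1.23  0.03] F [0.6 1.6 0.7] g 0.009802090272683134
shift cm [-0.02  0.19  0.02] rot deg [-0.06 -0.05  0.04]
```

Possibly just touching. I press a few more millimetres gently, one at a time, to confirm the seat.

Call:
servo_tool --steps '[[[0, 0, 0, 0, 0, 0.1, 0], [0, 0, 0, 0, 0, 0, 0], [0, 0, 0, 0, 0, 0, 0]]]'

```text
time: 12.25
eef_pos: [0.5004, -0.136, 0.1047]
orientation: [[-0.227, 0.915, -0.333], [0.974, 0.214, -0.077], [0.001, -0.342, -0.94]]
ft_force: [1.3, 1.0, 6.3]
grip_width: 0.0095
```

Call:
servo_tool --steps '[[[0, 0, 0, 0, 0.1, 0.1, 0], [0, 0, 0, 0, 0, 0, 0], [0, 0, 0, 0, 0, 0, 0]]]'

```text
time: 12.5
eef_pos: [0.5014, -0.1358, 0.1042]
orientation: [[-0.227, 0.915, -0.332], [0.974, 0.214, -0.078], [0.0, -0.341, -0.94]]
ft_force: [1.7, 1.4, 10.7]
grip_width: 0.0095
```

```bash
python3 -c "
from mv import *
pan(-.002,0,.0823)"
```

```text
now panel mm [np.float64(-2.3), np.float64(0.2), np.float64(82.4)]
t 12.5 pos [ 0.5014 -0.1358  0.1042] q [ 0.48  0.57 -0.51  1.78  0.37  1.22  0.03] F [ 1.7  1.4 10.7] g 0.00946738196713799
shift cm [-0.02  0.03  0.01] rot deg [0.05 0.01 0.03]
```

Seated: z=82.4 as expected, with about 11 N of contact. I ease off and open.

Call:
servo_tool --steps '[[[0, 0, 0, 0, 0, -0.15, 0], [0, 0, 0, 0, 0, 0, 0], [0, 0, 0, 0, 0, 0, 0.2], [0, 0, 0, 0, 0, 0, 0.4], [0, 0, 0, 0, 0, 0, 0.4], [0, 0, 0, 0, 0, 0, 0.4], [0, 0, 0, 0, 0, 0, 0.4], [0, 0, 0, 0, 0, 0, 0.4]]]'

```text
time: 13.17
eef_pos: [0.5003, -0.1363, 0.1036]
orientation: [[-0.227, 0.914, -0.335], [0.974, 0.213, -0.077], [0.001, -0.344, -0.939]]
ft_force: [0.4, -0.4, 0.2]
grip_width: 0.0332
```

Run:
```python
from mv import *
pan(-.002,0,.0823)
st=bot.read_state();M=model('wrist',st)
w=snap('wrist','w6.png');s=snap('side','s6.png')
t=np.load("tgt.npz")
for n,y in(('a',.03),('b',-.03)):
    for x in(-.007,.003): print(n,x,proj(M,t["O"]+x*t["xp"]+y*t["ys"]+.110*t["zp"]).round(1))
f=lambda im:cv2.resize(im[:,:,::-1],(400,300),interpolation=cv2.INTER_CUBIC)
cv2.imwrite("pics/c6.png",np.hstack([f(w[150:300,220:420]),f(s[120:220,340:473])]))
```

```text
now panel mm [np.float64(-3.2), np.float64(0.0), np.float64(81.5)]
t 13.1667 pos [ 0.5003 -0.1363  0.1036] q [ 0.48  0.58 -0.51  1.78  0.37  1.23  0.03] F [ 0.4 -0.4  0.2] g 0.03322084570599499
shift cm [-0.    0.12 -0.08] rot deg [-0.11 -0.06  0.03]
a -0.007 [313.7 224.2]
a 0.003 [336.2 224.2]
b -0.007 [314.5 335.8]
b 0.003 [334.4 335.8]
```

View pics/c6.png

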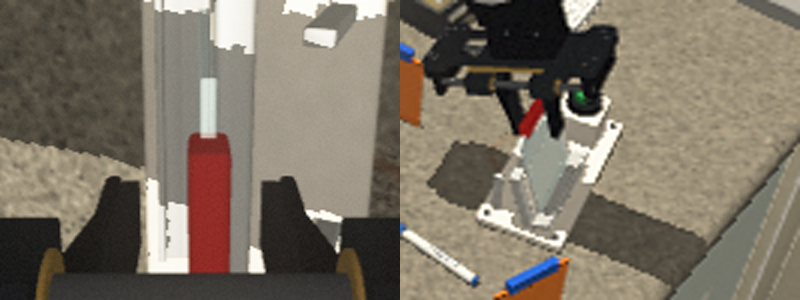

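The strip's corners sit where the seated pose predicts: crop (188-232, ~148), i.e. pixels 314-336 in column, row 224, against a prediction of 313.7-336.2 at 224. I withdraw along the plate and set the tool upright.

Call:
servo_tool --steps '[[[0, 0, 0, 0, 0.12, -0.3, 0.4], [0, 0, 0, 0, 0, -0.8, 0.4], [0, 0, 0, 0, 0, -1.2, 0.4], [0, 0, 0, 0, 0, -1.5, 0.4], [0, 0, 0, 0, 0, -1.5, 0.4], [0, 0, 0, 0, 0, -1.5, 0.4], [0, 0, 0, 0, 0, -1.5, 0.4], [0, 0, 0, 0, 0, -1.5, 0.4], [-4, 0, 0, 0, 0, 0, 0.4], [-4, 0, 0, 0, 0, 0, 0.2], [-4, 0, 0, 0, 0, 0, 0], [-4, 0, 0, 0, 0, 0, 0], [-4, 0, 0, 0, 0, 0, 0], [0, 0, 0, 0, 0, 0, 0], [0, 0, 0, 0, 0, 0, 0]]]'

```text
time: 14.52
eef_pos: [0.5344, -0.1288, 0.1969]
orientation: [[-0.226, 0.974, -0.001], [0.974, 0.226, -0.001], [-0.0, -0.001, -1.0]]
ft_force: [-0.4, -0.0, 0.8]
grip_width: 0.0042
```

```bash
python3 -c "
from mv import *
to((.5097,-.2531,.11),down(103.1))"
```

```text
t 14.5167 pos [ 0.5344 -0.1288  0.1969] q [ 0.64  0.35 -0.6   1.84  0.23  1.02  0.17] F [-0.4 -0.   0.8] g 0.004190130941960208
shift cm [-11.55  -5.21   8.7 ] rot deg [-0.08  0.03 -0.03]
```

Call:
servo_tool --steps '[[[0, 0, 0, -1.6, -0.72, 0, 0], [0, 0, 0, -2.0, -0.9, 0, 0], [0, 0, 0, -2.0, -0.9, 0, 0], [0, 0, 0, -2.0, -0.9, 0, 0], [0, 0, 0, -2.0, -0.9, 0, 0], [0, 0, 0, -1.95, -0.89, 0, 0], [0, 0, 0, 0, 0, 1.5, 0], [0, 0, 0, 0, 0, 2.0, 0], [0, 0, 0, 0, 0, 2.0, 0], [0, 0, 0, 0, 0, 2.0, 0], [0, 0, 0, 0, 0, 1.0, 0], [0, 0, 0, 0, 0, 0, 0], [0, 0, 0, 0, 0, 0, 0], [0, 0, 0, 0, 0, 0, 0]]]'

```text
time: 15.68
eef_pos: [0.5112, -0.2526, 0.1116]
orientation: [[-0.227, 0.974, 0.0], [0.974, 0.227, 0.0], [-0.0, 0.0, -1.0]]
ft_force: [0.1, -0.0, 0.0]
grip_width: 0.0005
```

Run:
```python
from mv import *
to((.5097,-.2531,.06),down(103.1))
st=bot.read_state();M=model('wrist',st)
w=snap('wrist','w7.png');s=snap('side','s7.png')
t=np.load("tgt.npz")
for y in(.03,-.03):
    for x in(-.007,.003): print(proj(M,t["O"]+x*t["xp"]+y*t["ys"]+.110*t["zp"]).round(1))
f=lambda im:cv2.resize(im[:,:,::-1],(400,300),interpolation=cv2.INTER_CUBIC)
cv2.imwrite("pics/c7.png",np.hstack([f(w[50:350,120:520]),f(s[120:220,340:473])]))
```

```text
t 15.6833 pos [ 0.5112 -0.2526  0.1116] q [ 0.78  0.47 -0.52  1.87  0.3   0.87  0.35] F [ 0.1 -0.   0. ] g 0.000512829172209716
shift cm [-0.01 -0.15  5.16] rot deg [0.01 0.   0.04]
[383.4 -82.3]
[406.9 -77.4]
[374.9  92.3]
[395.5  92.4]
```

View pics/c7.png

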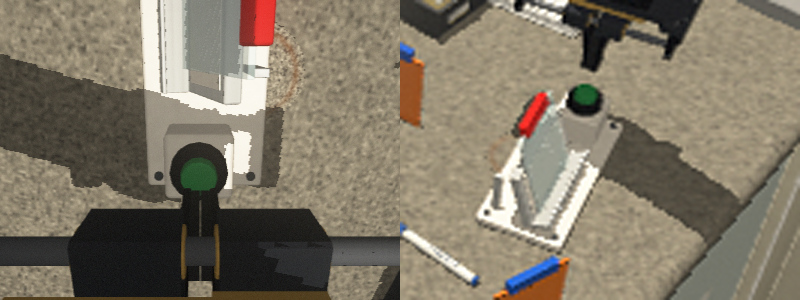

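The plate stands alone on the ledge, with the strip end at about pixel (393,95) against a predicted (395,92). The closed fingers are centred over the button. Now I press.

Call:
servo_tool --steps '[[[0, 0, 0, 0, -0.15, 1.0, 0], [0, 0, 0, 0, 0, 1.5, 0], [0, 0, 0, 0, 0, 1.2, 0], [0, 0, 0, 0, 0, 0.4, 0], [0, 0, 0, 0, 0, 0.3, 0], [0, 0, 0, 0, 0, 0.2, 0], [0, 0, 0, 0, 0, 0, 0], [0, 0, 0, 0, 0, 0, 0]]]'

```text
time: 16.45
eef_pos: [0.5075, -0.253, 0.0662]
orientation: [[-0.227, 0.974, -0.004], [0.974, 0.227, -0.0], [0.001, -0.004, -1.0]]
ft_force: [-5.5, 1.2, 14.9]
grip_width: 0.0006
```

Call:
servo_tool --steps '[[[0, 0, 0, 0, 0, 0.2, 0], [0, 0, 0, 0, 0, 0.1, 0], [0, 0, 0, 0, 0, 0, 0], [0, 0, 0, 0, 0, 0, 0]]]'

```text
time: 16.78
eef_pos: [0.5076, -0.253, 0.0659]
orientation: [[-0.227, 0.974, -0.004], [0.974, 0.226, -0.002], [-0.001, -0.005, -1.0]]
ft_force: [-11.8, 3.4, 31.4]
grip_width: 0.0003
```

Hard contact at z=0.066. I back off in small steps to see whether the spring (about 4 N over 6 mm) is what I feel.

Call:
servo_tool --steps '[[[0, 0, 0, 0, 0.1, -0.5, 0], [0, 0, 0, 0, 0, 0, 0], [0, 0, 0, 0, 0, 0, 0]]]'

```text
time: 17.03
eef_pos: [0.5098, -0.253, 0.0675]
orientation: [[-0.227, 0.974, 0.0], [0.974, 0.227, -0.001], [-0.0, -0.0, -1.0]]
ft_force: [-0.2, -0.0, 2.8]
grip_width: 0.0005
```

Call:
servo_tool --steps '[[[0, 0, 0, 0, 0, -0.2, 0], [0, 0, 0, 0, 0, 0, 0], [0, 0, 0, 0, 0, 0, 0]]]'

```text
time: 17.28
eef_pos: [0.5097, -0.253, 0.0685]
orientation: [[-0.227, 0.974, -0.001], [0.974, 0.227, 0.0], [0.0, -0.0, -1.0]]
ft_force: [0.5, -1.1, 2.9]
grip_width: 0.0003
```

Call:
servo_tool --steps '[[[0, 0, 0, 0, 0, -0.2, 0], [0, 0, 0, 0, 0, 0, 0], [0, 0, 0, 0, 0, 0, 0]]]'

```text
time: 17.53
eef_pos: [0.5096, -0.2528, 0.0705]
orientation: [[-0.227, 0.974, -0.001], [0.974, 0.227, 0.001], [0.001, -0.001, -1.0]]
ft_force: [1.2, -1.1, 2.2]
grip_width: 0.0004
```

Call:
servo_tool --steps '[[[0, 0, 0, 0, 0, -0.2, 0], [0, 0, 0, 0, 0, 0, 0], [0, 0, 0, 0, 0, 0, 0]]]'

```text
time: 17.78
eef_pos: [0.509, -0.2524, 0.0723]
orientation: [[-0.227, 0.974, -0.002], [0.974, 0.227, 0.001], [0.001, -0.002, -1.0]]
ft_force: [1.1, 0.1, 1.2]
grip_width: 0.0006
```

The spring shows clearly, with force fading from 2.9 N to about 1 N between 0.0675 and 0.072. The hard stop at 0.066 was therefore the full press. I retract and check.

Call:
servo_tool --steps '[[[0, 0, 0, 0, 0, -0.6, 0], [0, 0, 0, 0, 0, -1.5, 0], [0, 0, 0, 0, 0, -2, 0], [0, 0, 0, 0, 0, -2, 0], [0, 0, 0, 0, 0, -2, 0], [0, 0, 0, 0, 0, -2, 0], [0, 0, 0, 0, 0, -2, 0], [0, 0, 0, -1.5, 0, 0, 0], [0, 0, 0, -2, 0, 0, 0], [0, 0, 0, -2, 0, 0, 0], [0, 0, 0, 0, 0, 0, 0], [0, 0, 0, 0, 0, 0, 0], [0, 0, 0, 0, 0, 0, 0]]]'

```text
time: 18.87
eef_pos: [0.5214, -0.3056, 0.1926]
orientation: [[-0.227, 0.974, -0.003], [0.974, 0.227, 0.002], [0.003, -0.003, -1.0]]
ft_force: [0.1, 0.7, 0.7]
grip_width: 0.0003
```

Run:
```python
from mv import *
st=bot.read_state();print(st["time"],st["eef_pos"],st["ft_force"].round(1));M=model('wrist',st)
w=snap('wrist','w8.png');s=snap('side','s8.png');S=model('side')
t=np.load("tgt.npz")
for y in(.03,-.03):
    for x in(-.007,.003):
        q=t["O"]+x*t["xp"]+y*t["ys"]+.110*t["zp"]
        print(proj(M,q).round(1),proj(S,q).round(1))
f=lambda im:cv2.resize(im[:,:,::-1],(400,300),interpolation=cv2.INTER_CUBIC)
cv2.imwrite("pics/c8.png",np.vstack([np.hstack([f(w[0:300,200:600]),f(s[120:220,340:473])]),np.hstack([f(s[100:300,240:507]),f(w[0:150,280:480])])]))
```

```text
18.8667 [ 0.52137808 -0.30559072  0.19256952] [0.1 0.7 0.7]
[ 365.4 -121.1] [381.7 162.4]
[ 381.2 -117.2] [378.8 162.2]
[361.3   2.3] [388.5 150.5]
[375.8   3.9] [385.7 150.3]
```

View pics/c8.png

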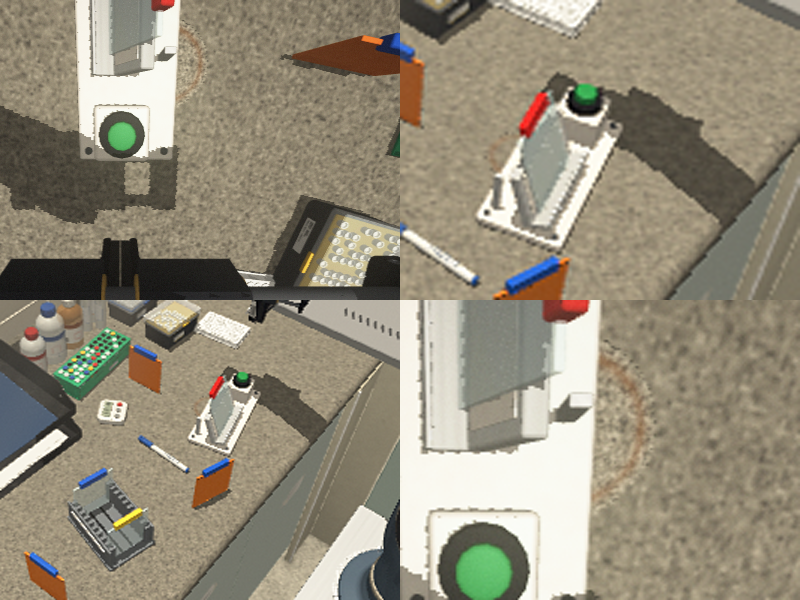

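The plate leans on the panel: strip ends are at side-view crop (548,97) and (523,132), about pixels (389,152) and (381,164), which matches the prediction. The button is up, and the blue and yellow plates, marker and timer are in place. Handing in.

```bash
python3 -c "
from h import *
print(bot.close_job())"
```

```text
the job is handed in; nothing more can be done
None
```

I drew the red-stripped plate straight up out of the rack's middle slot and lowered it onto the ledge. It touched down at the height I had worked out, with about 11 N of contact. I let go there, then pressed the lamp button once and released it. The job was handed in at about 19 s; no verdict is reported.

**Plate:** In the last pictures it leans on the panel without the gripper. Its strip corners are within 1–3 px of where a seated, centred plate should appear.

**Button:** It reached a hard stop at z = 0.066 m, where I pressed with about 31 N. Backing off, the spring force faded by z = 0.072 m, so the stroke was about 6 mm. That puts the released top about 2–3 mm higher than the 0.069 m I had measured from the images. The last picture shows it up again.

**Surroundings:** The blue and yellow plates are in their slots, and the marker, timer and orange look-alikes look undisturbed. The arm is clear of everything, and no check failed. Mid-move pose readings lagged the commands by up to about 1 cm, so I let the arm settle before each contact.

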